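Start the vacuum pump and hold the blotting manifold shut

TASK

Start the vacuum pump by pressing its three keys fully down one at a time, letting each spring back: first the round key, then the square key, then the long bar key. Then pick up the loose well plate, lower it onto the two dowels of the manifold base (big hole on big dowel) and push it fully down against the sprung gasket deck, and finish while still holding it pressed home: do not let go. Leave the other things on the bench where they are.

Things in the scene. Friction and masses are not known exactly. Their poses are not given: they have to be found in the camera images.
- base: lower half of a blotting manifold, fixed: a dark grey block 116 (x) x 176 (y) x 30 mm high. Origin: centre of its underside, z up. Two steel dowels rise from its top, one near each end of the y axis, with the sprung gasket deck between them. A 26 mm wide lug sticks out 12 mm at its +y end, beside the big dowel; a steel hose nozzle sticks out 24 mm at its +x side, 15 mm up.
- dowel_big (a point): top centre of the big dowel, at (0, 66, 54) mm in the base: 12 mm diameter, standing 24 mm above the block's top face (from z = 30 to 54 mm), straight for the lower 16 mm, the top 8 mm tapering to 6 mm diameter.
- dowel_small (a point): top centre of the small dowel, at (0, -66, 54) mm in the base: 8 mm diameter, same heights, the top 8 mm tapering to 2 mm diameter.
- deck_top (a point): centre of the top of the sprung gasket deck, a black rubber slab 92 (x) x 100 (y) mm between the dowels with a paper sheet on it. Its top, on which the plate's underside rests, is 36 mm above the bench when up and 30 mm, flush with the block's top face, when pushed fully down. Site axes are those of the base.
- deck (a joint): travel of the gasket deck, m: 0 up, 0.006 fully down. Spring: it starts to move at 5 N and takes 11 N in total to be fully down; it comes up again when let go. The plate's own weight does not move it; rubbing on the dowels can add a few newtons.
- plate: upper half of the manifold: loose off-white well plate, about 0.28 kg, 100 (x) x 160 (y) x 14 mm thick with rows of small wells, a grip rib across its middle, and a 26 mm wide lug sticking out 12 mm at its +y end, beside the big hole. Starts lying right way up on the bench. Origin: centre of its underside, z up. It fits the base one way round only, axes parallel, lug over lug.
- hole_big (a point): centre of the big hole at the plate's underside, at (0, 66, 0) mm in the plate; 14 mm diameter through hole for the 12 mm dowel.
- hole_small (a point): centre of the small hole at the plate's underside, at (0, -66, 0) mm in the plate; 10 mm diameter through hole for the 8 mm dowel.
- rib_top (a point): centre of the top of the plate's grip rib, which stands along the plate's x axis through its centre: 64 mm long (x), 16 mm thick (y), rising from 14 to 50 mm above the plate's underside.
- pump: vacuum pump unit, fixed: a white flat-topped box 120 (x) x 215 (y) x 45 mm high, with three sprung off-white keys in a row along its y axis on the grey top panel and a black display behind them. Origin: centre of its underside.
- key_round_top (a point): top centre of the round key, 26 mm diameter, in the middle of the row, at (-20, 0, 57) mm in the pump unit; it stands 12 mm proud of the panel, 57 mm above the bench.
- key_round (a joint): how far this key is pressed, m: 0 up, 0.005 fully down; needs about 4.6 N to be fully down and springs back.
- key_square_top (a point): top centre of the square key, 24 x 24 mm, at the -y end of the row, at (-20, -66, 57) mm in the pump unit; it stands 12 mm proud of the panel, 57 mm above the bench.
- key_square (a joint): how far this key is pressed, m: 0 up, 0.005 fully down; needs about 4.6 N to be fully down and springs back.
- key_bar_top (a point): top centre of the long bar key, 44 (x) x 18 (y) mm, at the +y end of the row, at (-20, 66, 57) mm in the pump unit; it stands 12 mm proud of the panel, 57 mm above the bench.
- key_bar (a joint): how far this key is pressed, m: 0 up, 0.005 fully down; needs about 4.6 N to be fully down and springs back.
- tweezers: bystander: steel tweezers 130 x 9 x 9 mm lying on the bench; origin at the middle of the underside.
- spatula: bystander: steel spatula about 133 x 13 x 5 mm lying on the bench; origin on its underside.
- flask: bystander: amber long-necked flask with white stopper, 64 mm diameter, 156 mm tall; origin under its centre.
- beaker: bystander: glass beaker 66 mm diameter, 90 mm tall; origin under its centre.
- reagent: bystander: amber bottle 60 mm diameter, 120 mm tall; origin under its centre.
- petri: bystander: closed clear dish 90 mm diameter, 15 mm tall; origin under its centre.
- tip_box: bystander: grey box 75 x 110 x 45 mm; origin under its centre.
Things that resemble listed ones, but are neither listed nor needed, are in the scene too. Leave any turquoise look-alike of the plate alone.

How it is judged:
By the outcome, as a careful person would: the job done as asked, in the order asked, and still so for the second after the job is handed in, while the arm keeps its last pose, push and grip.
It also fails if it takes over 72 s, if anything falls off the work surface, if the arm or the gripper's body presses on something with over 40 N, if the wrist force passes 120 N, or if a joint passes its speed limit or range.

ROBOT

A 6-joint arm with a two-finger parallel gripper is mounted at the origin on the work surface. World frame = base frame: x ahead of the robot, y to its left, z up, the work surface at z = 0. Lengths are in m, angles in degrees, forces in N, time in s.
With the tool pointing down it reaches from about 0.375 to 0.825 m from the base axis. Payload 5.5 kg.
Tool frame: the origin (TCP) lies on the centre line of the jaws, within the pads' length; the fingertips stand 14 mm ahead of it and the grasp point (between the pads) lies 5 mm behind it; z points along the fingers, y is the line along which they close (so a half turn about z gives the same grasp; the last joint's range is limited). The gripper opens to 85 mm and grips with 20 to 120 N. Pads are 22 mm wide; open, the fingers measure 114 mm over their backs; the gripper's body (76 mm by 85 mm) begins 54 mm behind the grasp point. The pads swing forward as they close: fully open they stand 13 mm farther back than shut.
Start: joints at [-67.953, 17.962, -2.699, 69.339, 0, 90], TCP at [0.225, -0.556, 0.245] pointing down, gripper open.
Joint ranges: [-152.73, 152.73], [-39.44, 99.34], [-58.76, 71.6], [-118.89, 123.64], [-81.53, 83.1], [-180, 180]. Speed limits (degrees/s): [136.94, 136.94, 172.46, 180, 180, 180].

INTERFACE

Orientations are given as a 3x3 rotation matrix whose columns are the frame's x, y, z axes.
In Python, from station import ctrl gives the robot as it stands. The module is installed in compiled form; this text tells all that it offers.
- The arm moves only by the tool jog_arm, never from a script. Its argument "steps" is a list of rows, each a list of 5 numbers: the closure, from 0 (fully open) to 1 (shut), then the shift along the tool's x, y, z in m, then the turn about the tool's z in rad. A call has 1 to 12 rows; each row is the pose to reach, as a shift and turn from the pose commanded when the call began, along the tool's axes at that moment; what a row does not reach only later rows make up. A row lasts 1/8 s, in which the tool goes at most 62.5 mm and 10.7 degrees, less where a joint would pass 70% of its speed; a pose out of reach is approached as far as the arm can. A call with a gripper value outside its range is refused whole. The fingers move at their own pace and stop on an object; "force" is the grip in N (left out, the last holds). Time passes only in rows, so rows that repeat a pose let the fingers close. It gives the time, the measured TCP pose, the force, the opening and the grip force at its end, in the units of the state.
- ctrl.get_state(): the state, without advancing time (a new reading comes with each control period).
- ctrl.snapshot(name): name is "side" or "top" or "wrist"; returns (picture, depth): 400x640x3 uint8, red, green, blue; 400x640 float32, m along the optical axis (not along the pixel's ray), 0 where there is no reading.
- ctrl.camera_params(name): a dict with "intrinsics" (3x3 intrinsics, pixels), "k1" (the pictures are not rectified: a ray, as slopes to the right and down, at radius r is drawn at 1 + k1 r^2 times it, then the intrinsics apply), "R" (3x3) and "t" (3): a world point X has camera coordinates R X + t; the wrist camera has in their place "hand_eye" (4x4, takes a point from camera to tool coordinates, whose origin is the TCP and whose axes are the flange's). Camera axes: x right, y down, z forward; pixel columns grow to the right and rows downward; lengths in m; the calibration is good to about 2 mm. A picture is of the moment at which its call begins: read the wrist's pose just before it. camera_params takes no time and is no camera call.
- ctrl.sign_off(): hands the job in; it is judged then, once.
The state is a dict: "time": time; "joint_pos": joint angles; "joint_velocities": joint speeds; "tau": joint torques, N m; "ee_pos": TCP position; "eef_rot": TCP orientation; "force": force on the tool from outside, world axes, zero at the start; "ft_torque": the same for the moment, N m; "finger_gap": finger opening in m; "finger_force": force on a finger pad.
Only numpy, scipy, OpenCV 4.12 (cv2) and the standard library are available. Lean on these libraries where they do the work, as an engineer would, in place of code of your own. Each camera call takes 0.05 s, during which the arm holds its last target. There are 200 camera calls.

## Working session

There is one attempt and no reset: what is moved stays moved. The work goes in short steps, Python scripts to look and compute and a tool call to move; the robot and the scene stay as the last step left them, time stands still between calls to the robot, and variables do not carry over. Pictures are saved under pics/ and viewed, at most 10 in all, crops included, and the job is handed in when it is done.

Besides the shell and the picture viewer there is one more tool, called after ">>>" by a JSON object that holds its "api" and its "payload", one argument or row to a line. jog_arm: Moves the arm, as the interface text tells. Its arguments: {"type":"object","properties":{"steps":{"type":"array","items":{"type":"array","items":{"type":"number"}}},"force":{"type":"number"}},"required":["steps"]}

```bash
mkdir -p pics; cat > h.py <<'E'
import numpy as np, cv2
from station import ctrl
def cam(name, st=None):
    p=ctrl.camera_params(name); K=np.array(p["intrinsics"]); k1=p["k1"]
    if name=="wrist":
        st=st or ctrl.get_state(); H=np.array(p["hand_eye"]); Rt=np.array(st["eef_rot"])
        Rc=Rt@H[:3,:3]; c=Rt@H[:3,3]+np.array(st["ee_pos"])
    else:
        R=np.array(p["R"]); Rc=R.T; c=-R.T@np.array(p["t"])
    return K,k1,Rc,c
def rays(C,uv):
    K,k1,Rc,c=C
    uv=np.atleast_2d(np.array(uv,float))
    x=cv2.undistortPoints(uv.reshape(-1,1,2),K,np.array([k1,0,0,0,0.]))[:,0]
    return np.c_[x,np.ones(len(x))]@Rc.T
def onplane(C,uv,z):
    d=rays(C,uv); c=C[3]; return c+d*((z-c[2])/d[:,2])[:,None]
def proj(C,X):
    K,k1,Rc,c=C
    return cv2.projectPoints(np.atleast_2d(np.array(X,float)),cv2.Rodrigues(Rc.T)[0],-Rc.T@c,K,np.array([k1,0,0,0,0.]))[0][:,0]
def shoot(name,fn=None):
    st=ctrl.get_state(); C=cam(name,st); im,d=ctrl.snapshot(name)
    im=cv2.cvtColor(im,cv2.COLOR_RGB2BGR)
    if fn: cv2.imwrite("pics/"+fn,im); np.save("pics/"+fn+".npy",d)
    return im,d,C
E
python3 - <<'E'
from h import *
for n in("top","side","wrist"):
    im,d,C=shoot(n,n+"0.png"); print(n,C[0].round(1).tolist(),C[1],C[2].round(2).tolist(),C[3].round(3))
s=ctrl.get_state(); print(s["time"],s["ee_pos"],np.array(s["eef_rot"]).round(3),s["finger_gap"],s["force"])
E
```

```text
top [[463.0, 0.0, 310.0], [0.0, 463.0, 196.8], [0.0, 0.0, 1.0]] -0.07345011999999941 [[0.0, -1.0, 0.06], [-1.0, -0.0, -0.01], [0.01, -0.06, -1.0]] [ 0.471 -0.094  1.414]
side [[491.3, 0.0, 322.5], [0.0, 491.3, 195.0], [0.0, 0.0, 1.0]] -0.054048068145743325 [[-0.83, -0.41, 0.37], [-0.55, 0.62, -0.56], [0.0, -0.67, -0.74]] [1.000e-03 7.290e-01 1.181e+00]
wrist [[287.9, 0.0, 320.2], [0.0, 287.9, 196.1], [0.0, 0.0, 1.0]] -0.002804785858206591 [[0.38, -0.88, -0.28], [-0.93, -0.36, -0.11], [-0.0, 0.3, -0.95]] [ 0.297 -0.525  0.374]
0.15 [ 0.2250432  -0.55571909  0.2446315 ] [[ 0.927  0.375 -0.001]
 [ 0.375 -0.927  0.001]
 [-0.    -0.001 -1.   ]] 0.08538897517818479 [ 0.58933495 -0.24244823  0.91370415]
```

View pics/top0.png

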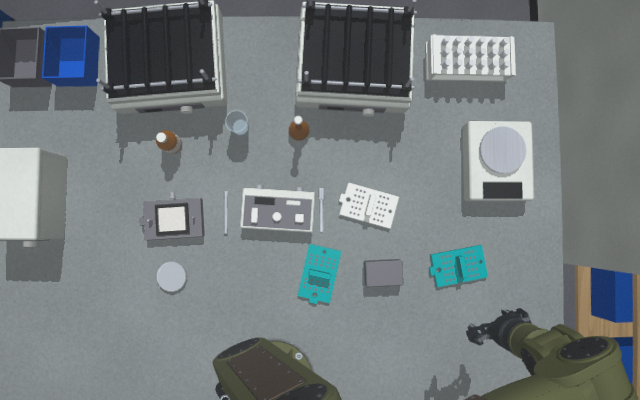

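View pics/side0.png

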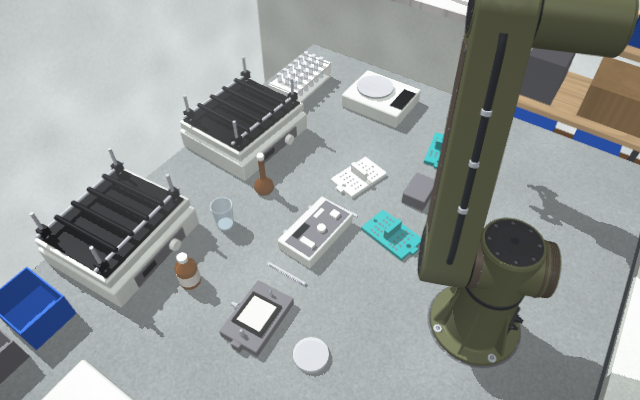

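The top view shows the pump at about (277,213) with bar/round/square keys at (254,215), (277,216) and (299,218). The white plate is at (368,205) with its lug to the left (343,202), and the base is at (173,219) with its lug at (145,222). The side view agrees; the turquoise look-alikes are at (320,273) and (460,266).

```bash
python3 - <<'E'
from h import *
im=cv2.imread("pics/top0.png"); d=np.load("pics/top0.png.npy"); C=cam("top")
# sanity: depth heights
def h(u,v):
    r=rays(C,[[u,v]])[0]; X=C[3]+r*d[v,u]; return X.round(3)
for n,p in dict(bench=(230,260),panel=(265,218),round=(277,216),plate=(355,195),base=(195,225)).items(): print(n,h(*p))
hsv=cv2.cvtColor(im,cv2.COLOR_BGR2HSV)
m=cv2.inRange(hsv,(0,0,185),(180,40,255))
cv2.imwrite("pics/crop.png",np.vstack([cv2.resize(im[175:255,130:410],None,fx=2.85,fy=2.85,interpolation=cv2.INTER_CUBIC),cv2.cvtColor(cv2.resize(m[175:255,130:410],None,fx=2.85,fy=2.85),cv2.COLOR_GRAY2BGR)]))
cs,_=cv2.findContours(m,cv2.RETR_CCOMP,cv2.CHAIN_APPROX_NONE)
for c in cs:
    a=cv2.contourArea(c); x,y,w,hh=cv2.boundingRect(c)
    if a>15 and 130<x<410 and 175<y<255:
        M=cv2.moments(c); print(a,(x,y,w,hh),M["m10"]/a,M["m01"]/a,cv2.minAreaRect(c))
E
```

```text
bench [0.359 0.136 0.   ]
panel [0.487 0.027 0.044]
round [ 0.493 -0.009  0.055]
plate [ 0.557 -0.243  0.016]
base [0.466 0.238 0.03 ]
54.5 (295, 214, 9, 8) 299.03363914373085 217.4709480122324 ((299.0, 217.5), (7.0, 8.0), 90.0)
46.0 (273, 212, 8, 9) 276.5 215.84782608695653 ((276.5, 216.0), (8.0, 7.0), 90.0)
71.0 (251, 208, 7, 14) 254.0 214.5 ((254.0, 214.5), (13.0, 6.0), 90.0)
543.0 (159, 207, 26, 24) 171.41160220994476 218.63996316758747 ((171.5, 218.5), (23.0, 25.0), 90.0)
38.0 (286, 200, 14, 5) 292.8070175438596 202.30701754385964 ((292.5, 202.0), (4.0, 13.0), 90.0)
41.5 (225, 191, 3, 42) 225.51004016064255 211.25702811244977 ((226.0, 211.49998474121094), (1.999999761581421, 40.99999237060547), 0.0)
69.5 (319, 188, 4, 44) 320.9448441247002 210.56354916067144 ((320.5, 209.5), (43.0, 3.0), 90.0)
2715.5 (241, 186, 73, 46) 277.102191125023 209.07960473823113 ((277.2263488769531, 207.82162475585938), (71.43411254882812, 42.24317169189453), 3.5214531421661377)
2198.0 (242, 194, 71, 37) 277.0591446769791 212.1010009099181 ((276.9941711425781, 212.09339904785156), (69.48941040039062, 33.12287139892578), 3.5763344764709473)
1658.5 (339, 183, 60, 45) 368.3808662445985 204.48939805044716 ((367.08233642578125, 204.42942810058594), (57.00698471069336, 33.09112548828125), 15.708637237548828)
25.5 (345, 196, 7, 7) 347.8300653594771 199.16993464052285 ((347.7500305175781, 199.25003051757812), (5.656853675842285, 4.949747085571289), 45.0)
```

View pics/crop.png

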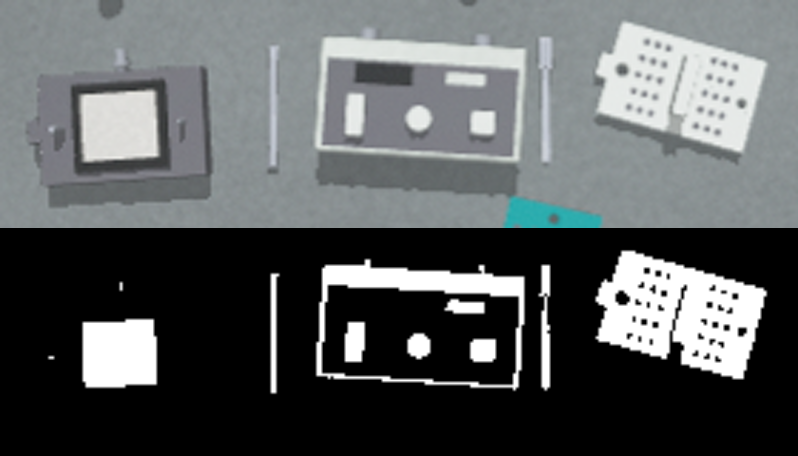

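```bash
cat >> h.py <<'E'
def rel(target,yaw=None):
    """tool-frame shift to world target; turn (rad about tool z) so that tool x is at world yaw (deg)"""
    s=ctrl.get_state(); R=np.array(s["eef_rot"]); d=R.T@(np.array(target)-np.array(s["ee_pos"]))
    cur=np.degrees(np.arctan2(R[1,0],R[0,0])); t=None if yaw is None else -np.radians((yaw-cur+180)%360-180)
    return d.round(4),t,round(cur,2)
E
python3 - <<'E'
from h import *
C=cam("top")
for n,p,z in [("round",(276.7,216),.057),("square",(299,217.5),.057),("bar",(254,214.5),.057),("hb",(347.8,199.2),.014),("hs",(390,211.1),.014),
 ("bTL",(130+38/2.85,175+75/2.85),.03),("bTR",(130+207/2.85,175+66/2.85),.03),("bBR",(130+210/2.85,175+174/2.85),.03),("bBL",(130+43/2.85,175+184/2.85),.03)]:
    print(n,onplane(C,[p],z)[0].round(4))
r=onplane(C,[(276.7,216)],.057)[0]
print(rel([r[0],r[1],0.245],0),rel([r[0],r[1],0.10]))
E
```

```text
round [ 0.4926 -0.0086  0.057 ]
square [ 0.4884 -0.0739  0.057 ]
bar [0.4969 0.058  0.057 ]
hb [ 0.5446 -0.221   0.014 ]
hs [ 0.5086 -0.3492  0.014 ]
bTL [0.5361 0.3957 0.03  ]
bTR [0.546  0.2158 0.03  ]
bBR [0.4326 0.2111 0.03  ]
bBL [0.4212 0.3881 0.03  ]
(array([ 4.534e-01, -4.067e-01,  2.000e-04]), np.float64(0.3847736260380777), np.float64(22.05)) (array([ 0.4534, -0.4065,  0.1452]), None, np.float64(22.05))
```

>>> {"api": "jog_arm", "payload": {
  "steps": [
    [1, 0.453, -0.407, 0, 0.385],
    [1, 0.453, -0.407, 0, 0.385],
    [1, 0.453, -0.407, 0, 0.385],
    [1, 0.453, -0.407, 0, 0.385],
    [1, 0.453, -0.407, 0, 0.385],
    [1, 0.453, -0.407, 0, 0.385],
    [1, 0.453, -0.407, 0, 0.385],
    [1, 0.453, -0.407, 0, 0.385],
    [1, 0.453, -0.407, 0, 0.385],
    [1, 0.453, -0.407, 0, 0.385],
    [1, 0.453, -0.407, 0.04, 0.385],
    [1, 0.453, -0.407, 0.04, 0.385]
  ],
  "force": 40
}}

```text
time: 1.65
ee_pos: [0.4899, -0.0082, 0.2027]
eef_rot: [[1.0, 0.001, -0.006], [0.001, -1.0, -0.0], [-0.006, 0.0, -1.0]]
force: [-0.5, 0.5, 0.5]
finger_gap: 0.0
finger_force: 0.0
```

```bash
python3 - <<'E'
from h import *
im,d,C=shoot("wrist","w1.png"); s=ctrl.get_state(); print(s["time"],s["ee_pos"],s["force"],s["finger_gap"],rel([.4926,-.0086,.1],0))
print(proj(C,[[.4926,-.0086,.057],[.4884,-.0739,.057],[.4969,.058,.057]]))
E
```

```text
1.7 [ 0.49086499 -0.0087295   0.20441457] [ 0.39312264 -0.1092102  -0.31111524] 0.00040214710669095565 (array([ 2.100e-03, -1.000e-04,  1.044e-01]), np.float64(0.00014585262987029028), np.float64(0.01))
[[322.70482999 182.63826739]
 [388.56135751 186.80992119]
 [254.94360341 178.33405009]]
```

View pics/w1.png

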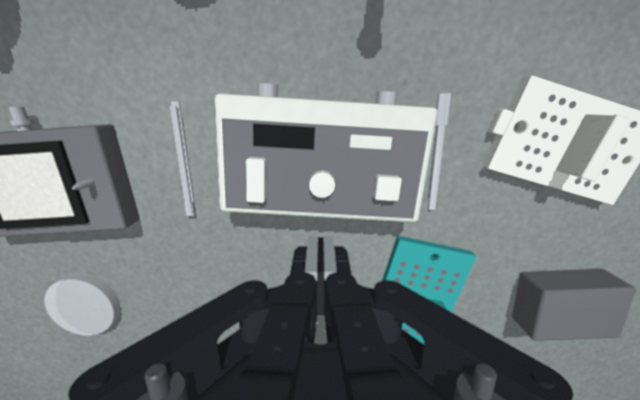

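The wrist view shows round (322,185), square (388,188) and bar (255,180), all within 3 px of prediction. Pressing the round key now.

>>> {"api": "jog_arm", "payload": {
  "steps": [
    [1, 0, 0, 0.06, 0],
    [1, 0, 0, 0.115, 0],
    [1, 0, 0, 0.125, 0],
    [1, 0, 0, 0.132, 0],
    [1, 0, 0, 0.134, 0],
    [1, 0, 0, 0.136, 0],
    [1, 0, 0, 0.138, 0],
    [1, 0, 0, 0.138, 0]
  ]
}}

```text
time: 2.7
ee_pos: [0.4937, -0.0089, 0.0682]
eef_rot: [[1.0, -0.0, 0.003], [-0.0, -1.0, -0.0], [0.003, 0.0, -1.0]]
force: [1.5, 0.2, 2.5]
finger_gap: -0.0002
finger_force: 1.4
```

>>> {"api": "jog_arm", "payload": {
  "steps": [
    [1, 0, 0, 0.002, 0],
    [1, 0, 0, 0.004, 0],
    [1, 0, 0, 0.004, 0]
  ]
}}

```text
time: 3.08
ee_pos: [0.4938, -0.0089, 0.0656]
eef_rot: [[1.0, -0.0, 0.003], [-0.0, -1.0, -0.0], [0.003, 0.0, -1.0]]
force: [-3.6, -1.0, 23.5]
finger_gap: -0.0
finger_force: 11.6
```

>>> {"api": "jog_arm", "payload": {
  "steps": [
    [1, 0, 0, 0.002, 0],
    [1, 0, 0, 0.002, 0]
  ]
}}

```text
time: 3.32
ee_pos: [0.4939, -0.0089, 0.0652]
eef_rot: [[1.0, -0.0, 0.004], [-0.0, -1.0, -0.0], [0.004, 0.0, -1.0]]
force: [-8.9, 0.3, 41.3]
finger_gap: -0.0003
finger_force: 20.3
```

>>> {"api": "jog_arm", "payload": {
  "steps": [
    [1, 0, 0, -0.035, 0],
    [1, 0, 0, -0.035, 0],
    [1, -0.004, 0.06, -0.035, 0],
    [1, -0.004, 0.0655, -0.035, 0],
    [1, -0.004, 0.0655, -0.03, 0],
    [1, -0.004, 0.0655, -0.013, 0],
    [1, -0.004, 0.0655, -0.008, 0],
    [1, -0.004, 0.0655, -0.004, 0],
    [1, -0.004, 0.0655, -0.002, 0],
    [1, -0.004, 0.0655, -0.002, 0],
    [1, -0.004, 0.0655, -0.001, 0],
    [1, -0.004, 0.0655, -0.001, 0]
  ]
}}

```text
time: 4.82
ee_pos: [0.4873, -0.0732, 0.0653]
eef_rot: [[1.0, 0.001, -0.001], [0.001, -1.0, 0.001], [-0.001, -0.001, -1.0]]
force: [-15.1, 2.8, 37.0]
finger_gap: 0.0001
finger_force: 18.8
```

>>> {"api": "jog_arm", "payload": {
  "steps": [
    [1, 0, 0, -0.035, 0],
    [1, 0, 0, -0.035, 0],
    [1, 0.004, -0.06, -0.035, 0],
    [1, 0.0085, -0.12, -0.035, 0],
    [1, 0.0085, -0.132, -0.035, 0],
    [1, 0.0085, -0.132, -0.03, 0],
    [1, 0.0085, -0.132, -0.013, 0],
    [1, 0.0085, -0.132, -0.008, 0],
    [1, 0.0085, -0.132, -0.004, 0],
    [1, 0.0085, -0.132, -0.001, 0],
    [1, 0.0085, -0.132, 0, 0],
    [1, 0.0085, -0.132, 0, 0]
  ]
}}

```text
time: 6.32
ee_pos: [0.4982, 0.0281, 0.0625]
eef_rot: [[0.999, 0.041, -0.001], [0.041, -0.999, 0.026], [-0.0, -0.026, -1.0]]
force: [0.5, -0.9, -1.1]
finger_gap: 0.0001
finger_force: 0.0
```

```bash
python3 - <<'E'
from h import *
im,d,C=shoot("wrist","w2.png"); im,d,C=shoot("side","s2.png")
s=ctrl.get_state(); print({k:np.round(v,3).tolist() for k,v in s.items()})
E
```

```text
{'time': 6.425, 'joint_pos': [2.293, 16.059, -31.242, 42.71, 1.477, 179.943], 'joint_velocities': [0.019, -0.009, 0.025, 0.111, 0.021, -0.037], 'tau': [-0.031, -45.274, 27.415, 0.006, 0.105, 0.0], 'ee_pos': [0.498, 0.028, 0.063], 'eef_rot': [[0.999, 0.041, -0.001], [0.041, -0.999, 0.026], [-0.0, -0.026, -1.0]], 'force': [0.407, -0.402, -0.319], 'ft_torque': [-0.056, -0.034, -0.032], 'finger_force': 0.0, 'finger_gap': 0.0}
```

View pics/w2.png

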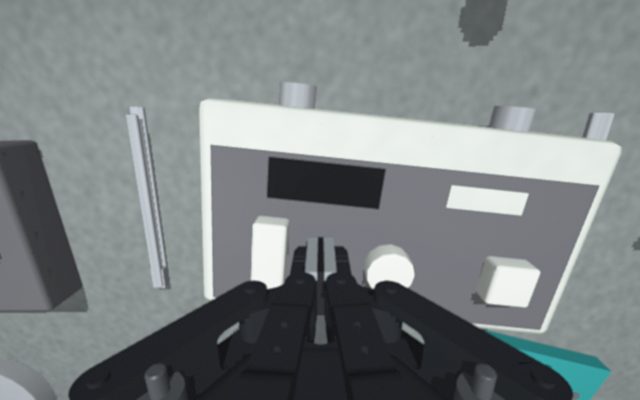

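The last joint hit its +180° limit, so the tool stopped short at y = 0.028 and came down between the round and bar keys, touching neither. I'll lift and turn the wrist the other way, which the plate needs anyway.

>>> {"api": "jog_arm", "payload": {
  "steps": [
    [1, 0, 0, -0.06, 0],
    [1, 0, 0, -0.08, -0.18],
    [1, 0, 0, -0.08, -0.36],
    [1, 0, 0, -0.08, -0.54],
    [1, 0, 0, -0.08, -0.72],
    [1, 0, 0, -0.08, -0.9],
    [1, 0, 0, -0.08, -1.08],
    [1, 0, 0, -0.08, -1.26],
    [1, 0, 0, -0.08, -1.44],
    [1, 0, 0, -0.08, -1.62],
    [1, 0, 0, -0.08, -1.8],
    [1, 0, 0, -0.08, -1.98]
  ]
}}

```text
time: 7.92
ee_pos: [0.4982, 0.0261, 0.1425]
eef_rot: [[-0.441, 0.898, -0.001], [0.897, 0.44, 0.026], [0.024, 0.01, -1.0]]
force: [0.7, -0.1, 0.8]
finger_gap: -0.0
finger_force: 0.0
```

>>> {"api": "jog_arm", "payload": {
  "steps": [
    [1, 0, 0, 0, -0.18],
    [1, 0, 0, 0, -0.36],
    [1, 0, 0, 0, -0.54],
    [1, 0, 0, 0, -0.72],
    [1, 0, 0, 0, -0.9],
    [1, 0, 0, 0, -0.9],
    [1, 0, 0, 0, -0.9]
  ]
}}

```text
time: 8.8
ee_pos: [0.4982, 0.0261, 0.1424]
eef_rot: [[-0.975, 0.222, -0.001], [0.222, 0.975, 0.026], [0.007, 0.025, -1.0]]
force: [0.1, -0.3, 0.1]
finger_gap: -0.0
finger_force: 0.0
```

```bash
python3 - <<'E'
from h import *
s=ctrl.get_state(); print({k:np.round(v,4).tolist() for k,v in s.items()}); print(rel([.4969,.058,.09]))
E
```

```text
{'time': 8.8, 'joint_pos': [2.0597, 11.116, -25.6702, 53.2382, 1.4773, 14.8639], 'joint_velocities': [-0.0087, 0.0385, -0.1029, -0.0334, -0.0536, -0.6833], 'tau': [0.0043, -43.3263, 30.85, 0.0072, 0.1062, -0.0009], 'ee_pos': [0.4982, 0.0261, 0.1424], 'eef_rot': [[-0.9751, 0.2216, -0.0014], [0.2215, 0.9748, 0.0257], [0.007, 0.0248, -0.9997]], 'force': [0.0771, -0.2759, 0.1492], 'ft_torque': [-0.0344, 0.0186, 0.0288], 'finger_force': 0.0, 'finger_gap': -0.0}
(array([0.008 , 0.0295, 0.0532]), None, np.float64(167.2))
```

>>> {"api": "jog_arm", "payload": {
  "steps": [
    [1, 0.008, 0.0295, 0.03, 0],
    [1, 0.008, 0.0295, 0.053, 0],
    [1, 0.008, 0.029, 0.062, 0],
    [1, 0.008, 0.029, 0.067, 0],
    [1, 0.008, 0.029, 0.072, 0],
    [1, 0.008, 0.029, 0.076, 0],
    [1, 0.008, 0.029, 0.079, 0],
    [1, 0.008, 0.029, 0.08, 0],
    [1, 0.008, 0.029, 0.081, 0],
    [1, 0.008, 0.029, 0.081, 0]
  ]
}}

```text
time: 10.05
ee_pos: [0.4975, 0.0578, 0.0654]
eef_rot: [[-0.976, 0.219, 0.001], [0.219, 0.975, 0.025], [0.005, 0.025, -1.0]]
force: [-10.3, -2.5, 32.6]
finger_gap: 0.0
finger_force: 16.3
```

>>> {"api": "jog_arm", "payload": {
  "steps": [
    [1, 0, 0, -0.05, 0],
    [0.2, 0, 0, -0.1, -0.18],
    [0.2, 0, 0, -0.15, -0.36],
    [0.2, 0, -0.05, -0.15, -0.54],
    [0.2, 0, -0.1, -0.15, -0.72],
    [0.2, 0, -0.1, -0.15, -0.9],
    [0.2, 0, -0.1, -0.15, -1.08],
    [0.2, 0, -0.1, -0.15, -1.26],
    [0.2, 0, -0.1, -0.15, -1.44],
    [0.2, 0, -0.1, -0.15, -1.62],
    [0.2, 0, -0.1, -0.15, -1.8],
    [0.2, 0, -0.1, -0.15, -1.98]
  ]
}}

```text
time: 11.55
ee_pos: [0.4749, -0.0432, 0.2096]
eef_rot: [[0.193, -0.981, -0.001], [-0.981, -0.193, 0.026], [-0.026, -0.004, -1.0]]
force: [-0.3, -0.0, 0.5]
finger_gap: 0.0682
finger_force: 0.0
```

>>> {"api": "jog_arm", "payload": {
  "steps": [
    [0.2, 0, 0, 0, -0.18],
    [0.2, 0, 0, 0, -0.36],
    [0.2, 0, 0, 0, -0.54],
    [0.2, 0, 0, 0, -0.72],
    [0.2, 0, 0, 0, -0.9],
    [0.2, 0, 0, 0, -0.9]
  ]
}}

```text
time: 12.3
ee_pos: [0.4749, -0.0432, 0.2096]
eef_rot: [[0.885, -0.466, -0.001], [-0.465, -0.885, 0.026], [-0.013, -0.022, -1.0]]
force: [0.7, 0.4, 0.4]
finger_gap: 0.068
finger_force: 0.0
```

```bash
python3 - <<'E'
from h import *
s=ctrl.get_state(); print({k:np.round(v,4).tolist() for k,v in s.items()}); p=np.array(s["ee_pos"]); print(rel(p+[0,-.1,0]))
E
```

```text
{'time': 12.3, 'joint_pos': [-6.1761, 6.0366, -22.3578, 61.8443, 1.4648, -158.4272], 'joint_velocities': [0.0638, -0.0345, -0.0621, -0.004, -0.1255, 3.6092], 'tau': [0.0059, -39.5681, 32.7722, 0.0427, 0.1064, -0.6228], 'ee_pos': [0.4749, -0.0432, 0.2096], 'eef_rot': [[0.885, -0.4657, -0.0014], [-0.4655, -0.8847, 0.0259], [-0.0133, -0.0222, -0.9997]], 'force': [0.7051, 0.4194, 0.3815], 'ft_torque': [-0.0533, 0.012, -0.0327], 'finger_force': 0.0, 'finger_gap': 0.068}
(array([ 0.0465,  0.0885, -0.0026]), None, np.float64(-27.74))
```

>>> {"api": "jog_arm", "payload": {
  "steps": [
    [0.2, 0, 0, 0, -0.18],
    [0.2, 0, 0, 0, -0.36],
    [0.2, 0, 0, 0, -0.36],
    [0.2, 0.012, 0.022, 0, -0.36],
    [0.2, 0.023, 0.043, 0, -0.36],
    [0.2, 0.023, 0.043, 0, -0.36],
    [0.2, 0.023, 0.043, 0, -0.36],
    [0.2, 0.023, 0.043, 0, -0.36]
  ]
}}

```text
time: 13.3
ee_pos: [0.4785, -0.0704, 0.2083]
eef_rot: [[0.989, -0.151, -0.004], [-0.151, -0.988, 0.007], [-0.005, -0.006, -1.0]]
force: [0.2, -0.6, 0.7]
finger_gap: 0.0683
finger_force: 0.0
```

```bash
python3 - <<'E'
from h import *
s=ctrl.get_state(); print({k:np.round(v,4).tolist() for k,v in s.items() if k in("time","joint_pos","ee_pos","eef_rot")}); p=np.array(s["ee_pos"]); print(rel(p+[0,-.1,0]))
E
```

```text
{'time': 13.3, 'joint_pos': [-8.6145, 6.8581, -21.5921, 61.8459, 0.3697, -179.9248], 'ee_pos': [0.4785, -0.0704, 0.2083], 'eef_rot': [[0.9885, -0.1511, -0.0041], [-0.1511, -0.9885, 0.0072], [-0.0052, -0.0064, -1.0]]}
(array([ 0.0151,  0.0988, -0.0007]), None, np.float64(-8.69))
```

>>> {"api": "jog_arm", "payload": {
  "steps": [
    [0.2, 0.002, 0.01, 0, 0],
    [0.2, 0.003, 0.018, 0, 0],
    [0.2, 0.003, 0.018, 0, 0]
  ]
}}

```text
time: 13.68
ee_pos: [0.4804, -0.0799, 0.2082]
eef_rot: [[0.986, -0.164, -0.005], [-0.164, -0.986, -0.001], [-0.005, 0.002, -1.0]]
force: [-0.6, -0.1, 0.0]
finger_gap: 0.0681
finger_force: 0.0
```

>>> {"api": "jog_arm", "payload": {
  "steps": [
    [0.2, 0.01, 0.02, 0, 0.18],
    [0.2, 0.02, 0.05, 0, 0.36],
    [0.2, 0.04, 0.1, 0, 0.54],
    [0.2, 0.06, 0.15, 0, 0.72],
    [0.2, 0.08, 0.19, 0, 0.9],
    [0.2, 0.08, 0.19, 0, 1.08],
    [0.2, 0.08, 0.19, 0, 1.26],
    [0.2, 0.08, 0.19, 0, 1.44],
    [0.2, 0.08, 0.19, 0, 1.62],
    [0.2, 0.08, 0.19, 0, 1.8],
    [0.2, 0.08, 0.19, 0, 1.98],
    [0.2, 0.08, 0.19, 0, 2.16]
  ]
}}

```text
time: 15.18
ee_pos: [0.5282, -0.2801, 0.208]
eef_rot: [[-0.688, -0.725, -0.005], [-0.725, 0.688, -0.001], [0.004, 0.003, -1.0]]
force: [0.1, -0.4, 0.3]
finger_gap: 0.068
finger_force: 0.0
```

>>> {"api": "jog_arm", "payload": {
  "steps": [
    [0.2, 0, 0, 0, 0.18],
    [0.2, 0, 0, 0, 0.36],
    [0.2, 0, 0, 0, 0.54],
    [0.2, 0, 0, 0, 0.72],
    [0.2, 0, 0, 0, 0.9],
    [0.2, 0, 0, 0, 1.08],
    [0.2, 0, 0, 0, 1.1],
    [0.2, 0, 0, 0, 1.1]
  ]
}}

```text
time: 16.18
ee_pos: [0.5282, -0.2801, 0.208]
eef_rot: [[-0.961, 0.276, -0.005], [0.276, 0.961, -0.001], [0.005, -0.002, -1.0]]
force: [-0.3, -0.5, -0.1]
finger_gap: 0.0685
finger_force: 0.0
```

```bash
python3 - <<'E'
from h import *
im,d,C=shoot("wrist","w3.png")
s=ctrl.get_state(); print({k:np.round(v,4).tolist() for k,v in s.items() if k in("time","joint_pos","ee_pos","eef_rot")})
print(proj(C,[[.5446,-.221,.014],[.5086,-.3492,.014],[.5266,-.2851,.05]]))
print(rel([.5266,-.2851,.2],164.3))
E
```

```text
{'time': 16.225, 'joint_pos': [-27.8415, 18.8763, -6.3368, 65.0291, -0.1865, -11.7824], 'ee_pos': [0.5282, -0.2802, 0.2081], 'eef_rot': [[-0.961, 0.2766, -0.0053], [0.2766, 0.961, -0.0009], [0.0048, -0.0023, -1.0]]}
[[372.32452537 176.4975095 ]
 [256.83341345 177.19016675]
 [313.84035534 184.98284134]]
(array([ 0.0001, -0.0052,  0.0081]), np.float64(-0.006265423625986791), np.float64(163.94))
```

View pics/w3.png

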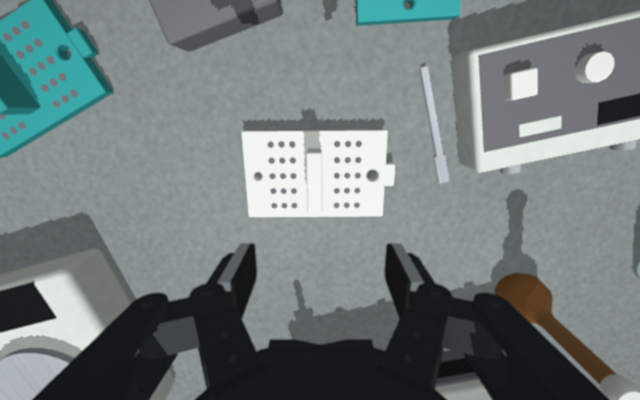

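Holes appear at (372,175) and (258,176), within about 2 px of the top-camera prediction, and the rib is between the open fingers.

```bash
cat > holes.py <<'E'
from h import *
def blob(im,p,r,z,C,thr):
    u,v=map(int,p); w=im[v-r:v+r+1,u-r:u+r+1].max(2).astype(float)
    m=((w<thr)*255).astype(np.uint8); n,l,st,ce=cv2.connectedComponentsWithStats(m)
    i=1+int(np.argmax(st[1:,4])); wt=(thr-w).clip(0)*(cv2.dilate((l==i).astype(np.uint8),np.ones((3,3))))
    yy,xx=np.mgrid[-r:r+1,-r:r+1]; c=np.array([u+(wt*xx).sum()/wt.sum(),v+(wt*yy).sum()/wt.sum()])
    return c,st[i,4],onplane(C,[c],z)[0]
E
python3 - <<'E'
from holes import *
im=cv2.imread("pics/w3.png"); C=cam("wrist")
b=blob(im,(372,175),9,.014,C,170); s=blob(im,(258,176),8,.014,C,170); print(b,s)
B,S=b[2],s[2]; e=B-S; c=(B+S)/2; yaw=np.degrees(np.arctan2(-e[0],e[1])); print(np.linalg.norm(e),c,yaw)
print(rel([c[0],c[1],.034],yaw+180))
E
```

```text
(array([371.75382263, 174.60779817]), np.int32(101), array([ 0.54229478, -0.22113995,  0.014     ])) (array([257.92482423, 175.4029205 ]), np.int32(49), array([ 0.50695696, -0.34728916,  0.014     ]))
0.13100527764357994 [ 0.52462587 -0.28421455  0.014     ] -15.648999677717393
(array([ 0.0015, -0.0045,  0.1741]), np.float64(-0.007155547169396218), np.float64(163.94))
```

>>> {"api": "jog_arm", "payload": {
  "steps": [
    [0.2, 0.001, -0.0045, 0.05, -0.007],
    [0.2, 0.001, -0.0045, 0.11, -0.007],
    [0.2, 0.001, -0.0045, 0.15, -0.007],
    [0.2, 0.001, -0.0045, 0.17, -0.007],
    [0.2, 0.001, -0.0045, 0.174, -0.007],
    [0.2, 0.001, -0.0045, 0.174, -0.007],
    [1, 0.001, -0.0045, 0.174, -0.007],
    [1, 0.001, -0.0045, 0.174, -0.007],
    [1, 0.001, -0.0045, 0.174, -0.007],
    [1, 0.001, -0.0045, 0.174, -0.007],
    [1, 0.001, -0.0045, 0.174, -0.007],
    [1, 0.001, -0.0045, 0.174, -0.007]
  ],
  "force": 100
}}

```text
time: 17.73
ee_pos: [0.5256, -0.2849, 0.0352]
eef_rot: [[-0.962, 0.272, -0.004], [0.272, 0.962, -0.002], [0.003, -0.003, -1.0]]
force: [-0.8, -0.2, 6.0]
finger_gap: 0.0146
finger_force: 98.2
```

>>> {"api": "jog_arm", "payload": {
  "steps": [
    [1, 0, 0, -0.03, 0],
    [1, 0, 0, -0.09, 0],
    [1, 0, 0, -0.15, 0],
    [1, 0.006, 0.05, -0.18, -0.03],
    [1, 0.012, 0.1, -0.21, -0.06],
    [1, 0.018, 0.15, -0.24, -0.1],
    [1, 0.024, 0.2, -0.265, -0.13],
    [1, 0.03, 0.26, -0.265, -0.17],
    [1, 0.037, 0.32, -0.265, -0.2],
    [1, 0.044, 0.38, -0.265, -0.23],
    [1, 0.051, 0.44, -0.265, -0.27],
    [1, 0.058, 0.5, -0.265, -0.3]
  ]
}}

```text
time: 19.23
ee_pos: [0.6064, 0.2146, 0.2977]
eef_rot: [[-1.0, -0.026, -0.006], [-0.026, 1.0, -0.001], [0.006, -0.001, -1.0]]
force: [0.4, 0.0, -2.2]
finger_gap: 0.0147
finger_force: 98.3
```

>>> {"api": "jog_arm", "payload": {
  "steps": [
    [1, 0, 0.04, 0, -0.03],
    [1, 0, 0.08, 0, -0.034],
    [1, 0, 0.08, 0, -0.034],
    [1, 0, 0.08, 0, -0.034],
    [1, 0, 0.08, 0, -0.034]
  ]
}}

```text
time: 19.85
ee_pos: [0.6048, 0.2916, 0.2981]
eef_rot: [[-0.998, -0.057, -0.006], [-0.057, 0.998, -0.001], [0.006, -0.001, -1.0]]
force: [0.2, -0.3, -3.1]
finger_gap: 0.0143
finger_force: 98.5
```

```bash
python3 - <<'E'
from h import *
im,d,C=shoot("wrist","w4.png"); 
s=ctrl.get_state(); print({k:np.round(v,4).tolist() for k,v in s.items() if k in("time","joint_pos","ee_pos","eef_rot","finger_gap","force")})
a=np.radians(3.4);x=np.array([np.cos(a),np.sin(a),0]);y=np.array([-np.sin(a),np.cos(a),0]);o=np.array([.484,.3027,0])
print(proj(C,[o+y*66e-3+[0,0,.054],o-y*66e-3+[0,0,.054],o+[0,0,.036]]))
E
```

```text
{'time': 19.9, 'joint_pos': [25.7036, 25.7676, 15.3389, 79.8784, 0.0728, 22.4363], 'ee_pos': [0.6049, 0.2916, 0.2982], 'eef_rot': [[-0.9984, -0.057, -0.0054], [-0.057, 0.9984, -0.0012], [0.0054, -0.0009, -1.0]], 'force': [-0.8225, 0.322, -2.8504], 'finger_gap': 0.0148}
[[388.89908694  68.8506018 ]
 [278.47500238  69.12006648]
 [333.04276727  70.75738558]]
```

View pics/w4.png

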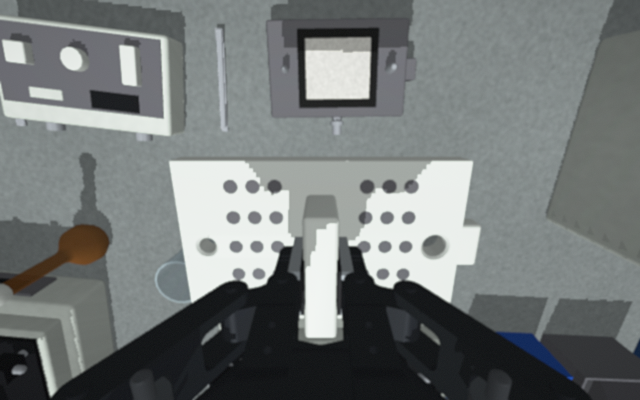

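The plate hangs level in the grip, with its holes at (434,246) and (208,246). The base is at (340,67), with its dowels near (391,60) and (287,62).

```bash
python3 - <<'E'
from holes import *
im=cv2.imread("pics/w4.png"); C=cam("wrist"); s=ctrl.get_state()
cv2.imwrite("pics/c4.png",cv2.resize(im[5:130,255:425],None,fx=4.6,fy=4.6,interpolation=cv2.INTER_CUBIC))
z=s["ee_pos"][2]-.021
b=blob(im,(434,246),13,z,C,170); q=blob(im,(208,246),11,z,C,170); print(b,q)
R=np.array(s["eef_rot"])
for X in(b[2],q[2]): print((R.T@(X-s["ee_pos"])).round(4))
print(np.linalg.norm(b[2]-q[2]))
g=cv2.cvtColor(im,cv2.COLOR_BGR2GRAY); hs=cv2.cvtColor(im,cv2.COLOR_BGR2HSV)
m=cv2.inRange(hs[5:130,255:425],(110,12,60),(150,90,150)); print(m.sum()/255)
E
```

```text
(array([433.30450077, 244.97952005]), np.int32(419), array([0.60040486, 0.35864176, 0.27722393])) (array([207.69853223, 245.31257179]), np.int32(205), array([0.60797878, 0.22839955, 0.27722393]))
[0.0005 0.0672 0.0209]
[ 0.0004 -0.0632  0.0211]
0.13046224751965801
5015.0
```

View pics/c4.png

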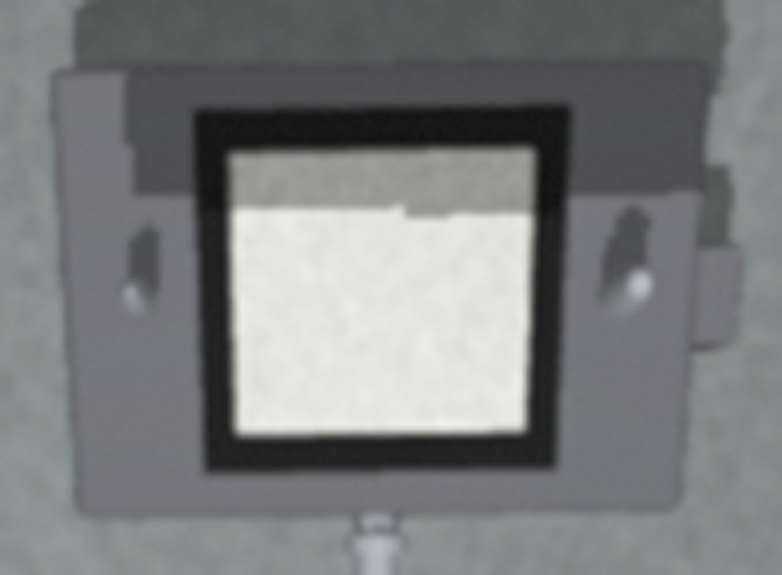

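Crop: the dowel tips are at about (638,285) big and (134,293) small, i.e. (393.3,66.6) and (283.8,68.3) in the full picture. The deck corners are at crop (195,112), (570,106), (556,466) and (206,470).

```bash
python3 - <<'E'
from holes import *
C=cam("wrist")
f=lambda c:(np.array(c)+.5)/4.6-.5+[255,5]
B,S=onplane(C,[f((640,285)),f((134,293))],.054); e=B-S
print(B,S,np.linalg.norm(e),(B+S)/2,np.degrees(np.arctan2(-e[0],e[1])))
D=onplane(C,[f(c) for c in[(195,112),(570,106),(556,466),(206,470)]],.036); print(D.round(4),D.mean(0),[np.linalg.norm(D[i]-D[i-1]).round(4) for i in range(4)])
E=onplane(C,[f(c) for c in[(55,72),(710,66),(680,510),(80,515)]],.03); print(E.round(4),E.mean(0),[np.linalg.norm(E[i]-E[i-1]).round(4) for i in range(4)])
for P in(D,E):
  v=P[1]+P[2]-P[0]-P[3]; print(np.degrees(np.arctan2(-v[0],v[1])))
E
```

```text
[0.47737191 0.37412875 0.054     ] [0.48675562 0.24313529 0.054     ] 0.13132912989613182 [0.48206377 0.30863202 0.054     ] 4.0973815768032615
[[0.4401 0.2561 0.036 ]
 [0.4331 0.3542 0.036 ]
 [0.523  0.3607 0.036 ]
 [0.5297 0.2621 0.036 ]] [0.48146794 0.30828659 0.036     ] [np.float64(0.0898), np.float64(0.0984), np.float64(0.0902), np.float64(0.0988)]
[[0.4314 0.2183 0.03  ]
 [0.4202 0.3911 0.03  ]
 [0.533  0.3991 0.03  ]
 [0.5443 0.2257 0.03  ]] [0.48220589 0.30853479 0.03      ] [np.float64(0.1131), np.float64(0.1731), np.float64(0.1131), np.float64(0.1737)]
3.982458109863601
3.7240838305528765
```

```bash
python3 - <<'E'
from holes import *
C=cam("top"); im=cv2.imread("pics/top0.png")
print("paper",onplane(C,[(171.41,218.64)],.036))
f=lambda c:(np.array(c)+.5)/2.85-.5+[130,175]
D=onplane(C,[f(c) for c in[(72,87),(162,80),(168,168),(76,176)]],.036); print(D.round(4),D.mean(0))
# wrist view 1, other side
W=cv2.imread("pics/w3.png"); 
C4=cam("wrist"); im4=cv2.imread("pics/w4.png")
m=(im4.min(2)>110).astype(np.uint8); m[:, :255]=0;m[:,425:]=0;m[130:]=0
n,l,st,ce=cv2.connectedComponentsWithStats(m)
# dark ring outer contour
k=(im4.max(2)<60).astype(np.uint8); k[:, :255]=0;k[:,425:]=0;k[130:]=0
n,l,st,ce=cv2.connectedComponentsWithStats(k); i=1+np.argmax(st[1:,4]); c,_=cv2.findContours((l==i).astype(np.uint8),0,2); r=cv2.minAreaRect(max(c,key=len)); print(r, onplane(C4,[r[0]],.036))
# key check with the same wrist picture: pump round key at (73,57)
print("round by wrist",onplane(C4,[(73,57)],.057), "bar",onplane(C4,[(128,66)],.057))
print(C4[3], ctrl.camera_params("wrist")["hand_eye"])
d=np.load("pics/w4.png.npy"); print("depth paper",d[60:80,330:345].mean(),"plate",d[170,190],d[240,180],d[170,450],d[220,450])
for u,v in((337,70),(190,170),(180,240),(450,170),(450,220)):
    X=C4[3]+rays(C4,[(u,v)])[0]*d[v,u]; print((u,v),X.round(4))
E
```

```text
paper [[0.4842036  0.30746279 0.036     ]]
[[0.5242 0.3581 0.036 ]
 [0.5318 0.2627 0.036 ]
 [0.4398 0.255  0.036 ]
 [0.431  0.3521 0.036 ]] [0.48170512 0.3069653  0.036     ]
((337.5, 66.5), (79.0, 81.0), 90.0) [[0.47888991 0.30799637 0.036     ]]
round by wrist [[ 0.48862402 -0.00389587  0.057     ]] bar [[0.49487083 0.05937814 0.057     ]]
[0.52775896 0.28894173 0.42765344] [[-2.72384180e-04 -9.53117903e-01 -3.02599056e-01  7.78263062e-02]
 [ 9.99998928e-01 -6.95045336e-04  1.28908620e-03  1.63614182e-03]
 [-1.43897119e-03 -3.02598380e-01  9.53117070e-01 -1.29009564e-01]
 [ 0.00000000e+00  0.00000000e+00  0.00000000e+00  1.00000000e+00]]
depth paper 0.35992533 plate 0.15312545 0.46882406 0.15383758 0.16049716
(337, 70) [0.4831 0.3076 0.0371]
(190, 170) [0.5639 0.2217 0.2773]
(180, 240) [0.7481 0.0728 0.0012]
(450, 170) [0.5562 0.3601 0.2767]
(450, 220) [0.584  0.3647 0.2784]
```

```bash
python3 - <<'E'
from h import *
print(rel([.4828,.3068,.10],183.8),rel([.4828,.3068,.085]))
E
```

```text
(array([0.1199, 0.0223, 0.1989]), np.float64(-0.009303642252156841), np.float64(-176.73)) (array([0.1198, 0.0223, 0.2139]), None, np.float64(-176.73))
```

>>> {"api": "jog_arm", "payload": {
  "steps": [
    [1, 0.05, 0.01, 0.02, -0.009],
    [1, 0.1, 0.022, 0.05, -0.009],
    [1, 0.12, 0.0223, 0.1, -0.009],
    [1, 0.12, 0.0223, 0.15, -0.009],
    [1, 0.12, 0.0223, 0.175, -0.009],
    [1, 0.12, 0.0223, 0.19, -0.009],
    [1, 0.12, 0.0223, 0.199, -0.009],
    [1, 0.12, 0.0223, 0.199, -0.009],
    [1, 0.12, 0.0223, 0.199, -0.009]
  ]
}}

```text
time: 21.02
ee_pos: [0.4834, 0.3082, 0.1008]
eef_rot: [[-0.998, -0.067, -0.004], [-0.067, 0.998, 0.0], [0.004, 0.0, -1.0]]
force: [0.2, -0.8, -2.1]
finger_gap: 0.0144
finger_force: 98.4
```

```bash
python3 - <<'E'
from h import *
im,d,C=shoot("wrist","w5.png"); im2,_,_=shoot("top","t5.png"); im3,_,_=shoot("side","s5.png")
cv2.imwrite("pics/c5.png",np.vstack([cv2.resize(im[60:360,100:540],(780,532))]))
s=ctrl.get_state(); print({k:np.round(v,4).tolist() for k,v in s.items() if k in("time","joint_pos","ee_pos","eef_rot","finger_gap","force","ft_torque")})
E
```

```text
{'time': 21.175, 'joint_pos': [32.47, 20.8387, -18.4687, 50.8897, 0.1146, 28.6035], 'ee_pos': [0.4832, 0.3082, 0.1006], 'eef_rot': [[-0.9977, -0.0674, -0.004], [-0.0674, 0.9977, -0.0002], [0.004, 0.0001, -1.0]], 'force': [0.2735, -0.2534, -1.7203], 'ft_torque': [0.0012, 0.0133, 0.0149], 'finger_gap': 0.0145}
```

View pics/c5.png

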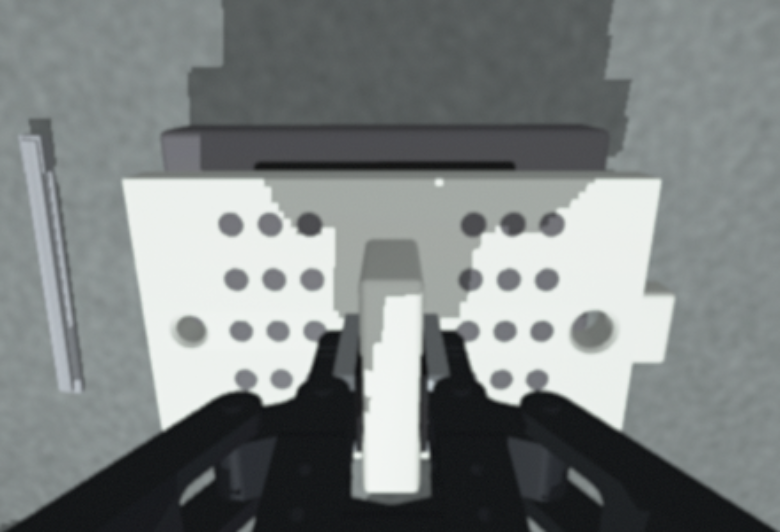

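Nearly aligned: the big-dowel tip shows through the big hole at crop (587,322). The base and deck centre column is about 385, against 391 for the plate, so the plate sits about 2 mm too far toward +y.

```bash
python3 - <<'E'
from holes import *
im=cv2.imread("pics/w5.png"); C=cam("wrist"); s=ctrl.get_state(); p=np.array(s["ee_pos"]); R=np.array(s["eef_rot"]); z=p[2]-.021
f=lambda c:np.array(c)/1.773+[100,60]
L=lambda X:(R.T@(X-p)).round(4)
print("hole big",L(onplane(C,[f((593,330))],z)[0]),"hole small",L(onplane(C,[f((190,330))],z)[0]))
print("dowel big tip",L(onplane(C,[f((588,321))],.054)[0]))
print("deck L/R",L(onplane(C,[f((256,165))],.036)[0]),L(onplane(C,[f((515,165))],.036)[0]))
print("base L/R",L(onplane(C,[f((163,132))],.03)[0]),L(onplane(C,[f((607,128))],.03)[0]))
u,v=map(int,f((593,330))); print("crop saved"); a=im[v-18:v+18,u-18:u+18]; u,v=map(int,f((190,330))); b=im[v-18:v+18,u-18:u+18]
cv2.imwrite("pics/c6.png",cv2.resize(np.hstack([b,a]),None,fx=10,fy=10,interpolation=cv2.INTER_CUBIC))
E
```

```text
hole big [-0.0003  0.068   0.021 ] hole small [-0.0001 -0.0636  0.021 ]
dowel big tip [-0.0098  0.077   0.0466]
deck L/R [ 0.0468 -0.0492  0.0648] [0.0467 0.0493 0.0648]
base L/R [ 0.0585 -0.0856  0.0708] [0.06   0.0851 0.0709]
crop saved
```

View pics/c6.png

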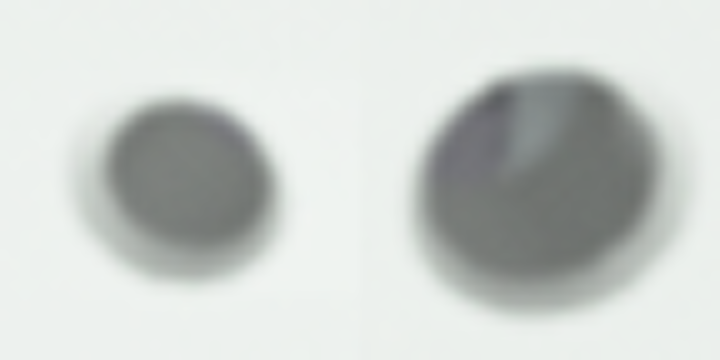

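Measured in the tool frame, the base is 2.2 mm toward −y and about 1 mm toward +x of the plate. I'll correct that and go down onto the dowels.

>>> {"api": "jog_arm", "payload": {
  "steps": [
    [1, 0.001, -0.0022, 0, 0],
    [1, 0.001, -0.0022, 0.005, 0],
    [1, 0.001, -0.0022, 0.01, 0],
    [1, 0.001, -0.0022, 0.014, 0],
    [1, 0.001, -0.0022, 0.018, 0],
    [1, 0.001, -0.0022, 0.02, 0],
    [1, 0.001, -0.0022, 0.022, 0],
    [1, 0.001, -0.0022, 0.022, 0]
  ]
}}

```text
time: 22.18
ee_pos: [0.4816, 0.3055, 0.0777]
eef_rot: [[-0.998, -0.067, -0.005], [-0.067, 0.998, -0.001], [0.005, -0.001, -1.0]]
force: [0.5, -0.4, -2.7]
finger_gap: 0.0144
finger_force: 98.4
```

>>> {"api": "jog_arm", "payload": {
  "steps": [
    [1, 0, 0, 0.003, 0],
    [1, 0, 0, 0.006, 0],
    [1, 0, 0, 0.008, 0],
    [1, 0, 0, 0.01, 0],
    [1, 0, 0, 0.012, 0],
    [1, 0, 0, 0.013, 0],
    [1, 0, 0, 0.013, 0]
  ]
}}

```text
time: 23.05
ee_pos: [0.4817, 0.3056, 0.0654]
eef_rot: [[-0.998, -0.067, -0.005], [-0.067, 0.998, -0.001], [0.005, -0.0, -1.0]]
force: [-3.0, -1.5, 8.1]
finger_gap: 0.0144
finger_force: 100.1
```

>>> {"api": "jog_arm", "payload": {
  "steps": [
    [1, 0, 0, 0.001, 0],
    [1, 0, 0, 0.002, 0],
    [1, 0, 0, 0.003, 0],
    [1, 0, 0, 0.003, 0]
  ],
  "force": 120
}}

```text
time: 23.55
ee_pos: [0.4816, 0.3056, 0.0651]
eef_rot: [[-0.998, -0.067, -0.004], [-0.067, 0.998, -0.0], [0.004, 0.0, -1.0]]
force: [-10.1, -5.6, 30.0]
finger_gap: 0.0141
finger_force: 122.6
```

```bash
python3 - <<'E'
from h import *
im,d,C=shoot("wrist","w7.png"); s=ctrl.get_state(); R=np.array(s["eef_rot"]);p=np.array(s["ee_pos"])
print(s["time"],p,s["force"],s["finger_gap"])
P=[R@[x,y,0]+[p[0],p[1],.044] for x,y in((.044,-.072),(.044,.072),(.015,-.076),(.015,.076),(.044,0.012))]
for u,v in proj(C,P).round().astype(int):
    D=np.median(d[v-2:v+3,u-2:u+3]); print((u,v),im[v,u],(C[3]+rays(C,[(u,v)])[0]*D).round(4))
E
```

```text
23.6 [0.48163705 0.30563417 0.06512187] [-10.92903094  -5.31372299  30.21231126] 0.01386612621378636
(np.int64(182), np.int64(172)) [236 240 236] [0.4428 0.231  0.0442]
(np.int64(452), np.int64(171)) [236 240 235] [0.4326 0.3743 0.0448]
(np.int64(182), np.int64(222)) [237 240 236] [0.4717 0.2289 0.0443]
(np.int64(452), np.int64(222)) [236 240 236] [0.4616 0.3805 0.0443]
(np.int64(339), np.int64(171)) [165 170 164] [0.4367 0.3144 0.0443]
```

The plate top reads 44 mm at all four corners and the middle (30 + 14 mm). It is level and fully home, held with a 30 N push, so I'm handing in.

```bash
python3 -c "
from station import ctrl
print(ctrl.sign_off())"
```

```text
the job is handed in; nothing more can be done
None
```

I pressed the three keys in order (round, square, bar), then seated the plate on the dowels; it was still gripped and pressed home at about 30 N when I signed off at about 23.6 s. No verdict came back. After the square key the last joint hit its limit and the closed fingers came down between the round and bar keys without touching any key; I recovered and then pressed the bar.

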